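# Put the pantry things into their fitted rests

## Task

Put the four things away, each into the wooden rest made for it: the tin into the large round well, the jigger into the middle-sized round well, the spice jar into the square well and the cork into the small round well. Each must end upright, the same way up as now, standing fully down on the floor of its well. Leave the glass and the salt shaker where they stand.

Things in the scene. Friction and masses are not known exactly. Their poses are not given: they have to be found in the camera images.
- tin: upright food tin with a printed paper wrap and metal top, 57 mm diameter, 72 mm tall, about 0.18 kg. Origin: centre of its underside, z up.
- jigger: brass-coloured double spirit measure, two cones tip to tip, standing upright, wide rim up: 49 mm across at the top, 43 mm at the foot, 82 mm tall, about 0.07 kg. For contact it is filled out to a solid that tapers evenly from top to foot, without a waist. Origin: centre of its underside, z up.
- spice_jar: upright clear spice jar, square in plan (42 x 42 mm, well rounded corners), with a round yellow cap (dark disc on top) 41 mm across over its top 20 mm; 96 mm tall with the cap, about 0.11 kg. Origin: centre of its underside, z up, x and y square to its flat sides.
- cork: plain light-brown bottle cork standing upright, 25 mm diameter, 38 mm tall, about 0.015 kg. Origin: centre of its underside, z up.
- tin_rest: square block of light wood, 80 x 80 mm and 16 mm high, fixed to the worktop, with one large round well of 70 mm diameter in its top, lined black, 10 mm deep (its floor 6 mm above the worktop): the tin's place. Origin: centre of the block's underside; z up, x and y parallel to its sides.
- jigger_rest: square block of light wood, 68 x 68 mm and 16 mm high, fixed to the worktop, with one middle-sized round well of 54 mm diameter in its top, lined black, 10 mm deep (its floor 6 mm above the worktop): the jigger's place. Origin: centre of the block's underside; z up, x and y parallel to its sides.
- jar_rest: square block of light wood, 68 x 68 mm and 16 mm high, fixed to the worktop, with one square well of 53 x 53 mm in its top, lined black, 10 mm deep (its floor 6 mm above the worktop): the spice jar's place. Origin: centre of the block's underside; z up, x and y parallel to its sides.
- cork_rest: square block of light wood, 56 x 56 mm and 16 mm high, fixed to the worktop, with one small round well of 37 mm diameter in its top, lined black, 10 mm deep (its floor 6 mm above the worktop): the cork's place. Origin: centre of the block's underside; z up, x and y parallel to its sides.
- glass: loose bystander: empty clear tumbler, 81 mm across the rim, 91 mm tall; to be left where it stands. Origin: centre of its underside, z up.
- salt_shaker: loose bystander: round glass salt shaker with a grey domed top, 44 mm diameter, 90 mm tall; to be left where it stands. Origin: centre of its underside, z up.
Mind the look-alikes: they are no part of the job. Leave any red look-alike of the tin alone.

How it is judged (in metres and radians):
At the end, for the whole second after the job is handed in: Each thing stands in its own rest: underside within 4 mm of the height of the well's floor, upright within 0.12 rad, at rest, centred on the rest within 10 mm (spice jar 11 mm) (horizontal distance between tin and tin_rest below 0.01 m and z of tin in the frame of tin_rest between 0.002 and 0.01 m and angle between each of tin, jigger, spice_jar, cork's own z axis and vertical below 0.12 rad and linear speed of each of tin, jigger, spice_jar, cork below 0.02 m/s and horizontal distance between jigger and jigger_rest below 0.01 m and z of jigger in the frame of jigger_rest between 0.002 and 0.01 m and horizontal distance between spice_jar and jar_rest below 0.011 m and z of spice_jar in the frame of jar_rest between 0.002 and 0.01 m and horizontal distance between cork and cork_rest below 0.01 m and z of cork in the frame of cork_rest between 0.002 and 0.01 m); the robot touches nothing.
It fails at once if the glass is pushed more than 30 mm or tipped over (distance of glass from where it was at the start of the episode above 0.03 m or angle between glass's own z axis and vertical above 0.4 rad).
It fails at once if the salt shaker is pushed more than 30 mm or tipped over (distance of salt_shaker from where it was at the start of the episode above 0.03 m or angle between salt_shaker's own z axis and vertical above 0.4 rad).
It also fails if it takes over 112 s, if anything falls off the work surface, if the arm or the gripper's body presses on something with over 40 N, if the wrist force passes 120 N, or if a joint passes its speed limit or range.

## Robot

A 6-joint arm with a two-finger parallel gripper is mounted at the origin on a cart in front of the work surface, level with it; the furniture and walls round the work are solid. World frame = base frame: x ahead of the robot, y to its left, z up, the work surface at z = 0. Lengths are in mm, angles in rad, forces in N, time in s.
With the tool pointing down it reaches from about 350 to 925 mm from the base axis. Payload 6.4 kg.
Tool frame: the origin (TCP) lies on the centre line of the jaws, within the pads' length; the fingertips stand 14 mm ahead of it and the grasp point (between the pads) lies 5 mm behind it; z points along the fingers, y is the line along which they close (so a half turn about z gives the same grasp; the last joint's range is limited). The gripper opens to 85 mm and grips with 20 to 120 N. Pads are 22 mm wide; open, the fingers measure 114 mm over their backs; the gripper's body (76 mm by 85 mm) begins 54 mm behind the grasp point. The pads swing forward as they close: fully open they stand 13 mm farther back than shut.
Start: joints at [1.042, 0.245, 1.558, -0, 1.339, -0.174], TCP at [225.81, 609.528, 245.29] pointing down, gripper open.
Joint ranges: [-3.13, 3.13], [-1.02, 2.26], [0.13, 2.54], [-0.95, 4.09], [0.21, 2.88], [-2.74, 2.74]. Speed limits (rad/s): [2.57, 2.57, 3.14, 3.14, 3.14, 3.14].

## Interface

Orientations are given as a unit quaternion [x, y, z, w].
In Python, from plant import env gives the robot as it stands. The module is installed in compiled form; this text tells all that it offers.
- The arm moves only by the tool servo_tool, never from a script. Its argument "motion" is a list of rows, each a list of 6 numbers: the shift along the world's x, y, z in mm, then the turn, a rotation vector about the world's x, y, z in units of 5 degrees (1.0 is 5 degrees). In form: [[x, y, z, ax, ay, az], ...]. A call has 1 to 12 rows; each row shifts and turns the commanded pose from where the row before left it; what a row does not reach is not made up. A row lasts 1/12 s, in which the tool goes at most 41.7 mm and 7.16 degrees, less where a joint would pass 70% of its speed; a pose out of reach is approached as far as the arm can. A call is refused whole if a number of a shift passes 41.7 or a number of a turn 1, either way. A call with a gripper value outside its range is refused whole. "jaw" is the closure, from -1 (fully open) to 1 (shut), set as the call begins (left out, the last holds). The fingers move at their own pace and stop on an object; "force" is the grip in N (left out, the last holds). Time passes only in rows, so rows that do not move let the fingers close. It gives the time, the measured TCP pose, the force, the opening and the grip force at its end, in the units of the state.
- env.sense(): the state, without advancing time (a new reading comes with each control period).
- env.snapshot(name): name is "side" or "top"; returns the picture (400x640x3 uint8, red, green, blue); there is no depth.
- env.calibration(name): a dict with "fx", "fy", "cx", "cy" (pixels), "extrinsics" (4x4, takes a point from world to camera coordinates). Camera axes: x right, y down, z forward; pixel columns grow to the right and rows downward; lengths in mm; the calibration is good to about 2 mm. A picture is of the moment at which its call begins. calibration takes no time and is no camera call.
- env.hand_in(): hands the job in; it is judged then, once.
The state is a dict: "time_s": time; "joints": joint angles; "joint_velocities": joint speeds; "joint_efforts": joint torques, N m; "eef_pos": TCP position; "eef_rot": TCP orientation; "ft_force": force on the tool from outside, world axes, zero at the start; "torque": the same for the moment, N m; "gripper_width": finger opening in mm; "gripper_force": force on a finger pad.
Only numpy, scipy, OpenCV 4.12 (cv2) and the standard library are available. Lean on these libraries where they do the work, as an engineer would, in place of code of your own. Each camera call takes 0.05 s, during which the arm holds its last target. There are 200 camera calls.

## Working session

There is one attempt and no reset: what is moved stays moved. The work goes in short steps, Python scripts to look and compute and a tool call to move; the robot and the scene stay as the last step left them, time stands still between calls to the robot, and variables do not carry over. Pictures are saved under pics/ and viewed, at most 14 in all, crops included, and the job is handed in when it is done.

Besides the shell and the picture viewer there is one more tool, called after "Emit:" in YAML: its name, and indented under it one key for each argument. servo_tool: Moves the arm, as the interface text tells. Its arguments: {"type":"object","properties":{"motion":{"type":"array"},"jaw":{"type":"number"},"force":{"type":"number"}},"required":["motion"]}

```bash
mkdir -p pics
cat > h.py <<'E'
import numpy as np, cv2
from plant import env
def ray(cam,u,v,z):
    c=env.calibration(cam);E=np.array(c["extrinsics"]);R,t=E[:3,:3],E[:3,3]
    o=-R.T@t;d=R.T@np.array([(u-c["cx"])/c["fx"],(v-c["cy"])/c["fy"],1])
    return o+d*(z-o[2])/d[2]
def proj(cam,p):
    c=env.calibration(cam);E=np.array(c["extrinsics"]);q=E[:3,:3]@np.array(p)+E[:3,3]
    return np.array([c["fx"]*q[0]/q[2]+c["cx"],c["fy"]*q[1]/q[2]+c["cy"]])
def snap(cam,name,crop=None,k=1):
    im=env.snapshot(cam)[:,:,::-1]
    if crop: x0,y0,x1,y1=crop; im=im[y0:y1,x0:x1]
    cv2.imwrite(f"pics/{name}.png",cv2.resize(im,None,fx=k,fy=k,interpolation=cv2.INTER_CUBIC))
E
python3 - <<'E'
from h import *
snap("top","top0",None,1.25);snap("side","side0",None,1.25)
for c in("top","side"):
    E=np.array(env.calibration(c)["extrinsics"]);print(c,env.calibration(c)["fx"],-E[:3,:3].T@E[:3,3],E[2,:3])
print(env.sense())
E
```

```text
top 421.5030671774094 [ 353.77370607   14.18357774 1205.91267656] [ 0.14226019  0.0126711  -0.98974819]
side 419.6295041164218 [-145.12801281 -229.37282938  840.80665081] [ 0.61166189  0.25192756 -0.74993483]
{'time_s': 0.1, 'joints': array([ 1.04189058e+00,  2.45711949e-01,  1.55889900e+00,  2.05691991e-05,
        1.33873351e+00, -1.74083102e-01]), 'joint_velocities': array([ 0.00071133, -0.00289124, -0.00189505,  0.00044696,  0.00082173,
       -0.00091365]), 'joint_efforts': array([-5.07677687e-04, -4.30667496e+01, -3.27129507e+01, -1.38614823e-04,
        2.81488887e-03,  1.90659200e-06]), 'eef_pos': array([225.55655439, 609.09237517, 244.30745845]), 'eef_rot': array([ 1.76484390e-01,  9.84303049e-01, -8.18905474e-04, -3.10969951e-04]), 'ft_force': array([-0.02016952, -0.37900107, -0.14546176]), 'torque': array([-0.05300396,  0.02405901, -0.01191512]), 'gripper_force': 0.0, 'gripper_width': 85.34408933296945}
```

View pics/top0.png

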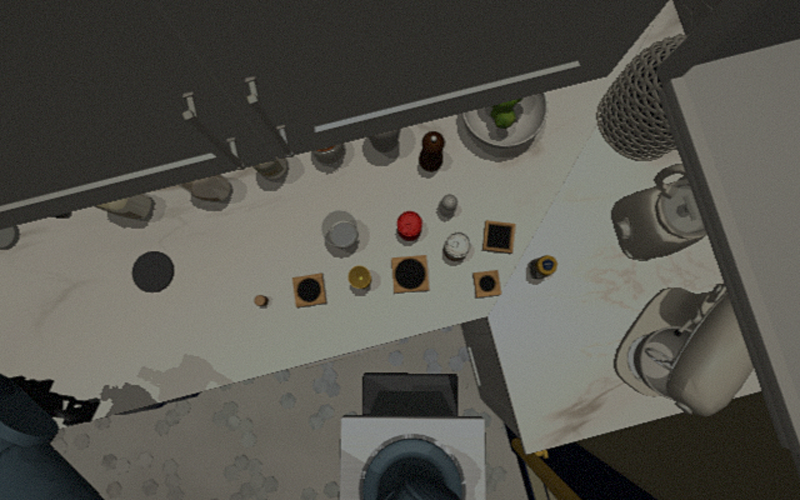

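View pics/side0.png

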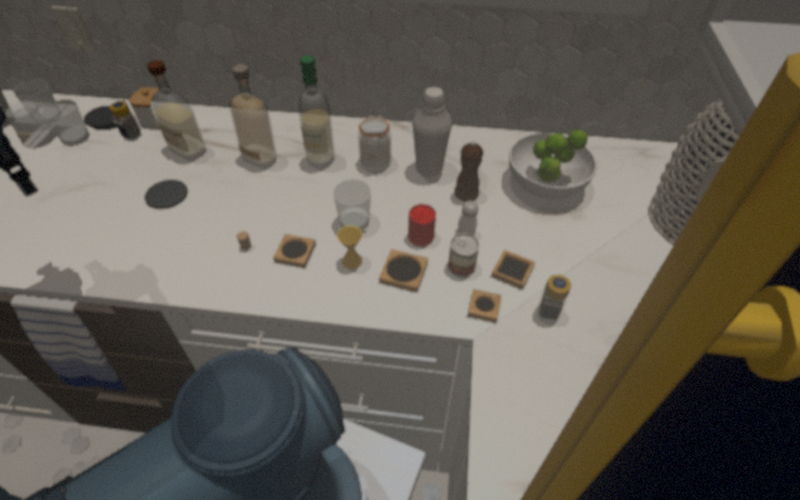

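Top view (1.25x): cork (261,300), jigger (359,278), tin (457,246), jar (543,267), rests at (310,290), (410,273), (498,237), (487,284); the glass is at (342,232), the red decoy at (409,225) and the salt shaker at (449,204). Next, enlarged crops.

Run:
```python
from h import *
snap("top","topc",(195,145,455,250),3);snap("side","sidec",(180,135,465,265),2.8)
```

```text
(no output)
```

View pics/topc.png

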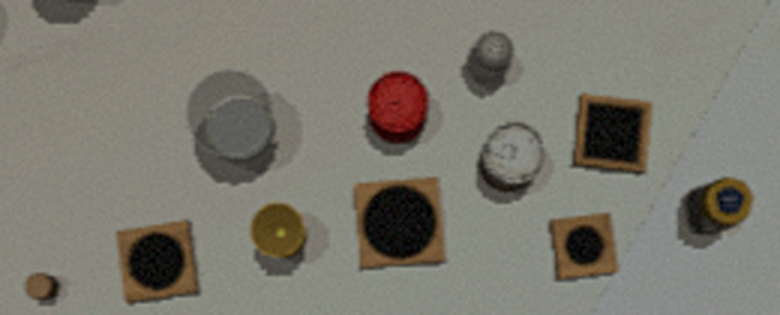

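View pics/sidec.png

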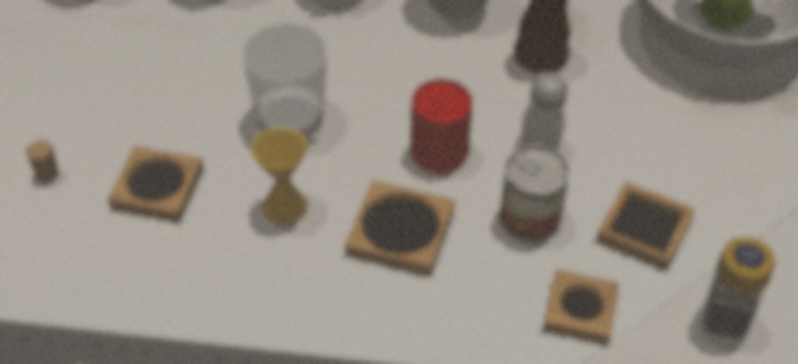

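The top crop shows object top centres at tin (514,153), jigger (278,230), jar (729,202), cork (41,286), and all rest corners clearly. The side crop has tops at tin (535,170), jigger (279,147), jar (747,257), cork (41,151).

Run:
```python
from h import *
np.set_printoptions(precision=1,suppress=True)
T=lambda p:((p[0]+.5)/3-.5+195,(p[1]+.5)/3-.5+145)
S=lambda p:((p[0]+.5)/2.8-.5+180,(p[1]+.5)/2.8-.5+135)
for n,t,s,z in [("tin",(514,153),(535,170),72),("jig",(278,230),(279,147),82),("jar",(729,202),(747,257),96),("cork",(41,286),(41,151),38),("glass",(231,108),(285,55),91),("salt",(494,48),(549,85),85),("red",(399,102),(442,101),72)]:
    print(n,ray("top",*T(t),z)[:2],ray("side",*S(s),z)[:2])
for n,c,w,s in [("jigR",[(118,232),(189,221),(199,294),(127,302)],(156,261),(155,181)),("tinR",[(355,184),(437,178),(445,263),(361,270)],(400,222),(400,222)),("jarR",[(581,94),(652,101),(647,173),(574,167)],(613,133),(645,221)),("corkR",[(551,220),(612,213),(618,273),(557,280)],(584,245),(582,302))]:
    P=np.array([ray("top",*T(p),14)[:2] for p in c]);e=P[1]-P[0];f=P[2]-P[3];g=P[0]-P[3];h=P[1]-P[2]
    print(n,P.mean(0),ray("top",*T(w),11)[:2],ray("side",*S(s),11)[:2],[np.linalg.norm(x) for x in(e,f,g,h)],[np.degrees(np.arctan2(x[1],x[0])).round(1) for x in (e+f,g+h)])
```

```text
tin [525.  -95.9] [523.9 -93.5]
jig [452.9 115.9] [455.2 119. ]
jar [ 478.7 -282.1] [ 479.9 -280.3]
cork [403.7 337.9] [401.9 339. ]
glass [561.6 159.3] [553.8 160. ]
salt [619.1 -77.3] [615.7 -76.3]
red [571.4   8.5] [571.4  10.6]
jigR [427.9 234.6] [429.1 237.3] [428.9 239.3] [np.float64(67.93884749577013), np.float64(68.02135779253382), np.float64(66.73838903417439), np.float64(69.70350262140036)] [np.float64(-82.1), np.float64(9.4)]
tinR [465.7   7.2] [467.5   6.7] [470.9  10.8] [np.float64(78.11023255531177), np.float64(79.305722768948), np.float64(81.75232730439214), np.float64(80.95337163945212)] [np.float64(-85.2), np.float64(4.9)]
jarR [ 552.9 -196.4] [ 554.  -196.5] [ 556.5 -193.1] [np.float64(67.98088349562538), np.float64(69.2494390585098), np.float64(71.06288654717352), np.float64(69.80694509593857)] [np.float64(-95.0), np.float64(-5.8)]
corkR [ 445.1 -167.1] [ 446.7 -167.1] [ 449.5 -165.3] [np.float64(58.039682141171205), np.float64(57.64583742617097), np.float64(56.67169373657068), np.float64(56.69869343632723)] [np.float64(-83.1), np.float64(4.8)]
```

Run:
```python
from h import *
a=env.snapshot("top")[190:235,415:455,::-1];b=env.snapshot("side")[210:262,420:466,::-1]
f=lambda i:cv2.convertScaleAbs(cv2.resize(i,(390,480),interpolation=cv2.INTER_CUBIC),alpha=1.8)
cv2.imwrite("pics/jar.png",np.hstack([f(a),f(b)]))
```

```text
(no output)
```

View pics/jar.png

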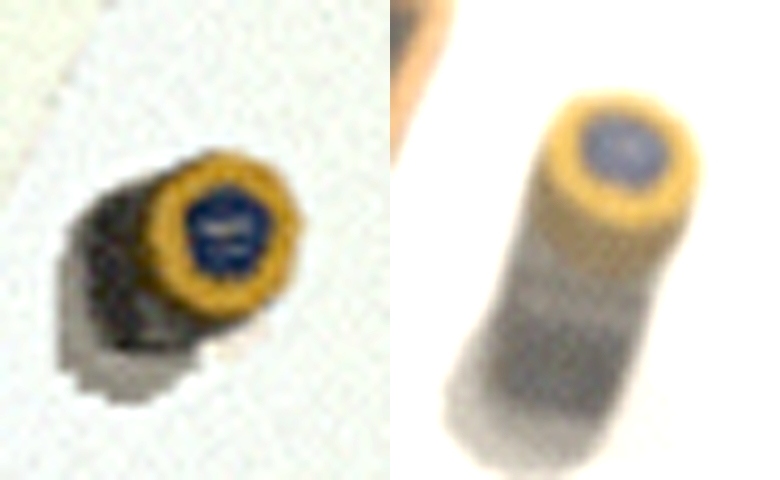

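Emit:
servo_tool:
  motion:
    - [20, -35, 0, 0, 0, 0]
    - [20, -35, 0, 0, 0, 0]
    - [20, -35, 0, 0, 0, 0]
    - [20, -35, 0, 0, 0, 0]
    - [20, -35, -10, 0, 0, 0]
    - [20, -35, -20, 0, 0, 0]
    - [20, -35, -20, 0, 0, 0]
    - [30, -26, -20, 0, 0, 0]
    - [7, 0, -20, 0, 0, 0]
    - [0, 0, -15, 0, 0, 0]
    - [0, 0, 0, 0, 0, 0]
  jaw: -0.2
  force: 25

```text
time_s: 1.22
eef_pos: [396.6, 343.5, 141.1]
eef_rot: [0.177, 0.984, -0.002, -0.003]
ft_force: [-0.2, -0.9, 0.3]
gripper_width: 51.4
gripper_force: 0.0
```

Left edge of the jar body at (85,215)–(95,320) and bottom edge at (120,350)–(195,348): its sides are nearly parallel to the image axes. Now I'll check how the arm settles over the cork.

Emit:
servo_tool:
  motion:
    - [0, 0, 0, 0, 0, 0]
    - [0, 0, 0, 0, 0, 0]

```text
time_s: 1.38
eef_pos: [398.3, 345.9, 145.6]
eef_rot: [0.176, 0.984, 0.0, 0.001]
ft_force: [-0.2, 0.2, 0.0]
gripper_width: 51.0
gripper_force: 0.0
```

Run:
```python
from h import *
print(env.sense()["eef_pos"])
snap("top","c1",(195,210,295,270),7)
```

```text
[398.25057092 345.90409914 145.56788059]
```

View pics/c1.png

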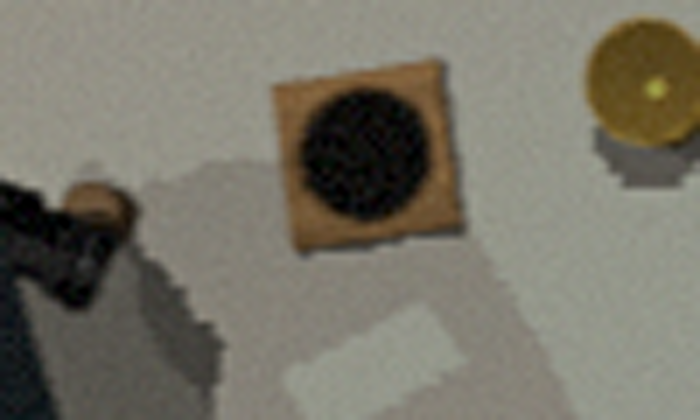

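The picture shows the gripper just short of the cork (top at about (100,205)). The settled pose is 5 to 8 mm short of the target, so I'll work from measured poses and go down onto the cork.

Emit:
servo_tool:
  motion:
    - [5, -7, -10, 0, 0, 0]
    - [0, 0, -25, 0, 0, 0]
    - [0, 0, -25, 0, 0, 0]
    - [0, 0, -20, 0, 0, 0]
    - [0, 0, -10, 0, 0, 0]
    - [0, 0, 0, 0, 0, 0]
    - [0, 0, 0, 0, 0, 0]

```text
time_s: 2.02
eef_pos: [403.2, 338.4, 54.8]
eef_rot: [0.176, 0.984, 0.0, 0.0]
ft_force: [-0.1, 0.2, 0.3]
gripper_width: 51.2
gripper_force: 0.0
```

Emit:
servo_tool:
  motion:
    - [0, 0, -15, 0, 0, 0]
    - [0, 0, -12, 0, 0, 0]
    - [0, 0, 0, 0, 0, 0]
    - [0, 0, 0, 0, 0, 0]

```text
time_s: 2.35
eef_pos: [402.9, 338.3, 27.6]
eef_rot: [0.176, 0.984, -0.0, -0.0]
ft_force: [-0.3, -0.1, 0.4]
gripper_width: 51.2
gripper_force: 0.0
```

Emit:
servo_tool:
  motion:
    - [0, 0, 0, 0, 0, 0]
    - [0, 0, 0, 0, 0, 0]
    - [0, 0, 0, 0, 0, 0]
    - [0, 0, 0, 0, 0, 0]
    - [0, 0, 0, 0, 0, 0]
    - [0, 0, 0, 0, 0, 0]
  jaw: 1
  force: 25

```text
time_s: 2.85
eef_pos: [403.7, 338.8, 28.5]
eef_rot: [0.176, 0.984, 0.0, 0.001]
ft_force: [-1.2, -0.8, 6.1]
gripper_width: 23.9
gripper_force: 24.7
```

Emit:
servo_tool:
  motion:
    - [0, 0, 20, 0, 0, 0]
    - [0, 0, 30, 0, 0, 0]
    - [0, 0, 30, 0, 0, 0]
    - [2, -25, 30, 0, 0, 0]
    - [3, -30, 20, 0, 0, 0]
    - [3, -30, 10, 0, 0, 0]
    - [3, -30, 0, 0, 0, 0]
    - [3, -30, 0, 0, 0, 0]
    - [3, -30, 0, 0, 0, 0]
    - [3, -30, 0, 0, 0, 0]
    - [3, -30, 0, 0, 0, 0]
    - [3, -30, 0, 0, 0, 0]

```text
time_s: 3.85
eef_pos: [428.6, 72.0, 167.4]
eef_rot: [0.176, 0.984, -0.0, 0.0]
ft_force: [0.4, 0.1, 0.3]
gripper_width: 23.9
gripper_force: 24.7
```

Emit:
servo_tool:
  motion:
    - [3, -30, 0, 0, 0, 0]
    - [3, -30, 0, 0, 0, 0]
    - [3, -30, 0, 0, 0, 0]
    - [3, -30, 0, 0, 0, 0]
    - [3, -30, 0, 0, 0, 0]
    - [2, -30, 0, 0, 0, 0]
    - [0, -30, -10, 0, 0, 0]
    - [0, -20, -20, 0, 0, 0]
    - [0, -10, -20, 0, 0, 0]
    - [0, 0, -20, 0, 0, 0]
    - [0, 0, 0, 0, 0, 0]
    - [0, 0, 0, 0, 0, 0]

```text
time_s: 4.85
eef_pos: [445.0, -166.1, 96.6]
eef_rot: [0.177, 0.984, 0.001, -0.001]
ft_force: [-0.3, 0.1, -0.0]
gripper_width: 24.1
gripper_force: 24.7
```

Emit:
servo_tool:
  motion:
    - [2, 0, -20, 0, 0, 0]
    - [0, 0, -15, 0, 0, 0]
    - [0, 0, 0, 0, 0, 0]
    - [0, 0, 0, 0, 0, 0]
    - [0, 0, 0, 0, 0, 0]

```text
time_s: 5.27
eef_pos: [449.0, -167.0, 64.2]
eef_rot: [0.176, 0.984, -0.001, 0.001]
ft_force: [0.4, -0.7, -0.9]
gripper_width: 24.0
gripper_force: 24.7
```

Run:
```python
from h import *
print(env.sense()["eef_pos"])
snap("side","k1",(360,215,420,265),10)
```

```text
[ 449.00361308 -166.98258086   64.17170623]
```

View pics/k1.png

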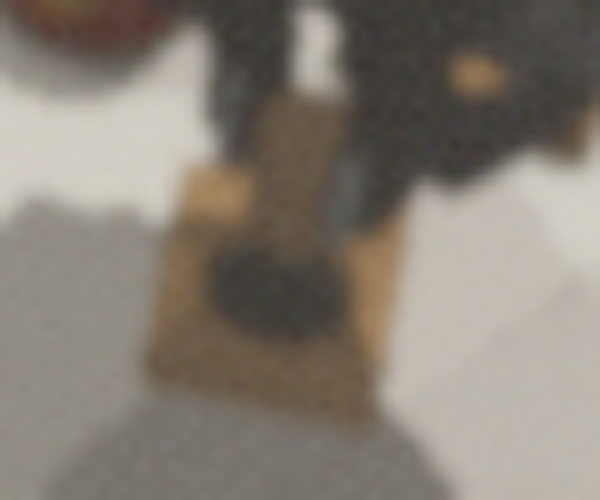

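Side crop: cork bottom centre at about (288,243) above the well, whose centre is about (283,285).

Run:
```python
from h import *
print(ray("side",360+28.7,215+24.2,36)[:2],ray("side",360+28.0,215+28.0,11)[:2])
```

```text
[ 441.65872474 -167.07974587] [ 448.59203593 -166.66694627]
```

Emit:
servo_tool:
  motion:
    - [-1, 0, -14, 0, 0, 0]
    - [0, 0, -10, 0, 0, 0]
    - [0, 0, -3, 0, 0, 0]
    - [0, 0, -2, 0, 0, 0]
    - [0, 0, 0, 0, 0, 0]
    - [0, 0, 0, 0, 0, 0]

```text
time_s: 5.82
eef_pos: [447.1, -166.6, 34.5]
eef_rot: [0.176, 0.984, 0.0, -0.001]
ft_force: [-3.8, 2.0, 8.2]
gripper_width: 24.1
gripper_force: 25.4
```

Emit:
servo_tool:
  motion:
    - [0, 0, 0, 0, 0, 0]
    - [0, 0, 0, 0, 0, 0]
    - [0, 0, 0, 0, 0, 0]
    - [0, 0, 0, 0, 0, 0]
  jaw: -0.2

```text
time_s: 6.15
eef_pos: [447.0, -166.7, 33.6]
eef_rot: [0.176, 0.984, -0.0, 0.0]
ft_force: [-0.0, -0.3, -0.7]
gripper_width: 51.6
gripper_force: 0.0
```

Emit:
servo_tool:
  motion:
    - [0, 0, 10, 0, 0, 0]
    - [0, 0, 25, 0, 0, 0]
    - [0, 0, 30, 0, 0, 0]
    - [0, 0, 30, 0, 0, 0]
    - [0, -15, 25, 0, 0, 0.9]
    - [5, -25, 10, 0, 0, 0.9]
    - [5, -25, 0, 0, 0, 0.9]
    - [7, -25, 0, 0, 0, 0.8]
    - [10, -25, 0, 0, 0, 0]
    - [5, 0, 0, 0, 0, 0]
    - [0, 0, 0, 0, 0, 0]
    - [0, 0, 0, 0, 0, 0]
  jaw: -0.8

```text
time_s: 7.15
eef_pos: [478.8, -281.0, 163.5]
eef_rot: [0.025, 1.0, 0.0, -0.0]
ft_force: [-0.3, 0.2, -0.2]
gripper_width: 77.0
gripper_force: 0.0
```

Run:
```python
from h import *
print(env.sense()["eef_pos"],env.sense()["eef_rot"])
a=env.snapshot("top")[190:250,370:455,::-1];b=env.snapshot("side")[205:265,360:445,::-1]
f=lambda i:cv2.convertScaleAbs(cv2.resize(i,(399,282),interpolation=cv2.INTER_CUBIC),alpha=1.5)
cv2.imwrite("pics/k2.png",np.hstack([f(a),f(b)]))
```

```text
[ 478.76326064 -281.0478739   163.52149381] [ 2.46046333e-02  9.99697159e-01  3.38944504e-04 -2.95445717e-04]
```

View pics/k2.png

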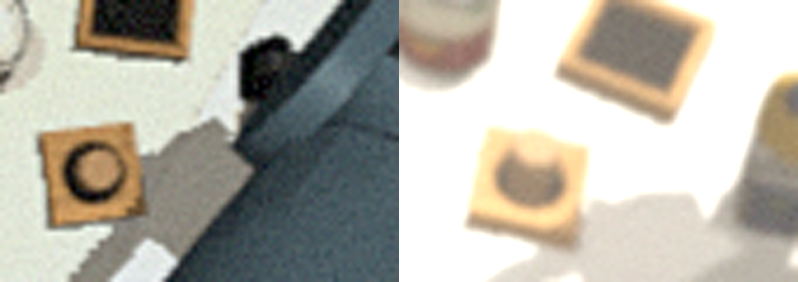

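The cork sits in its well (top view at (98,168) within the black ring). The jar's bottom edge is roughly parallel to its rest's edge. Going down onto the jar.

Emit:
servo_tool:
  motion:
    - [0, 0, -20, 0, 0, 0]
    - [0, 0, -25, 0, 0, 0]
    - [0, 0, -25, 0, 0, 0]
    - [0, 0, -20, 0, 0, 0]
    - [0, 0, -15, 0, 0, 0]
    - [0, 0, -10, 0, 0, 0]
    - [0, 0, 0, 0, 0, 0]
    - [0, 0, 0, 0, 0, 0]

```text
time_s: 7.92
eef_pos: [478.9, -281.2, 48.6]
eef_rot: [0.024, 1.0, 0.0, -0.0]
ft_force: [0.8, 0.6, 0.9]
gripper_width: 76.9
gripper_force: 0.0
```

Emit:
servo_tool:
  motion:
    - [0, 0, 0, 0, 0, 0]
    - [0, 0, 0, 0, 0, 0]
    - [0, 0, 0, 0, 0, 0]
    - [0, 0, 0, 0, 0, 0]
    - [0, 0, 0, 0, 0, 0]
    - [0, 0, 0, 0, 0, 0]
    - [0, 0, 0, 0, 0, 0]
    - [0, 0, 0, 0, 0, 0]
  jaw: 1
  force: 30

```text
time_s: 8.58
eef_pos: [479.8, -282.3, 50.0]
eef_rot: [0.025, 1.0, -0.001, 0.001]
ft_force: [-0.4, 0.1, 7.0]
gripper_width: 42.5
gripper_force: 28.1
```

Emit:
servo_tool:
  motion:
    - [0, 0, 15, 0, 0, 0]
    - [0, 0, 20, 0, 0, 0]
    - [0, 0, 20, 0, 0, -0.5]
    - [10, 12, 5, 0, 0, 0]
    - [20, 25, 0, 0, 0, 0]
    - [20, 25, 0, 0, 0, 0]
    - [15, 15, 0, 0, 0, 0]
    - [10, 10, 0, 0, 0, 0]
    - [0, 0, -10, 0, 0, 0]
    - [0, 0, -10, 0, 0, 0]
    - [0, 0, 0, 0, 0, 0]
    - [0, 0, 0, 0, 0, 0]

```text
time_s: 9.58
eef_pos: [552.4, -194.9, 86.8]
eef_rot: [0.047, 0.999, 0.001, -0.002]
ft_force: [-0.5, 0.2, -0.6]
gripper_width: 42.7
gripper_force: 28.7
```

Run:
```python
from h import *
print(env.sense()["eef_pos"])
a=env.snapshot("top")[160:220,370:455,::-1];b=env.snapshot("side")[175:235,370:455,::-1]
f=lambda i:cv2.convertScaleAbs(cv2.resize(i,None,fx=4.7,fy=4.7,interpolation=cv2.INTER_CUBIC),alpha=1.5)
cv2.imwrite("pics/j2.png",np.hstack([f(a),f(b)]))
```

```text
[ 552.3608525  -194.94135149   86.80278719]
```

View pics/j2.png

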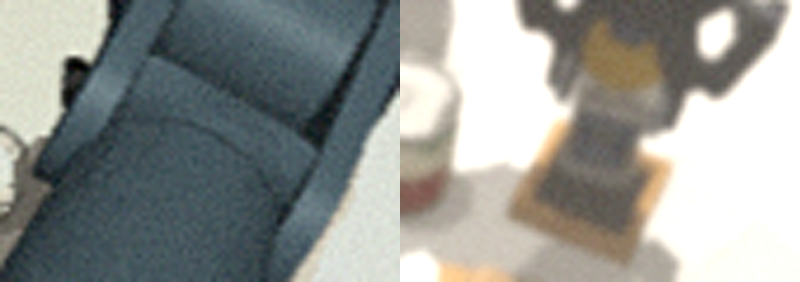

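The side crop shows the jar upright and held over the square well, with its bottom edge around (570,160)–(635,185), inside the rest. Lowering it.

Emit:
servo_tool:
  motion:
    - [2, 0, -10, 0, 0, 0]
    - [0, 0, -10, 0, 0, 0]
    - [0, 0, -5, 0, 0, 0]
    - [0, 0, -3, 0, 0, 0]
    - [0, 0, -2, 0, 0, 0]
    - [0, 0, 0, 0, 0, 0]
    - [0, 0, 0, 0, 0, 0]

```text
time_s: 10.27
eef_pos: [556.1, -194.7, 58.6]
eef_rot: [0.046, 0.999, -0.0, 0.0]
ft_force: [-0.7, 0.3, -1.0]
gripper_width: 42.7
gripper_force: 28.7
```

Emit:
servo_tool:
  motion:
    - [-1, 0, -2, 0, 0, 0]
    - [0, 0, -1, 0, 0, 0]
    - [0, 0, 0, 0, 0, 0]
    - [0, 0, 0, 0, 0, 0]

```text
time_s: 10.6
eef_pos: [555.2, -194.8, 56.0]
eef_rot: [0.046, 0.999, -0.0, 0.0]
ft_force: [0.4, 0.3, 1.9]
gripper_width: 42.5
gripper_force: 29.0
```

Emit:
servo_tool:
  motion:
    - [0, 0, 0, 0, 0, 0]
    - [0, 0, 0, 0, 0, 0]
    - [0, 0, 0, 0, 0, 0]
    - [0, 0, 0, 0, 0, 0]
  jaw: -0.3

```text
time_s: 10.93
eef_pos: [554.9, -194.6, 55.4]
eef_rot: [0.046, 0.999, 0.0, -0.0]
ft_force: [-0.3, 0.7, 0.7]
gripper_width: 55.6
gripper_force: 0.0
```

Emit:
servo_tool:
  motion:
    - [0, 0, 10, 0, 0, 0]
    - [0, 0, 25, 0, 0, 0]
    - [0, 0, 30, 0, 0, 0]
    - [0, 0, 30, 0, 0, 0]
    - [0, 10, 10, 0, 0, 0]
    - [-5, 20, 0, 0, 0, 0]
    - [-5, 25, 0, 0, 0, 0]
    - [-10, 25, 0, 0, 0, 0]
    - [-10, 20, 0, 0, 0, 0]
    - [0, 0, -10, 0, 0, 0]
    - [0, 0, 0, 0, 0, 0]
    - [0, 0, 0, 0, 0, 0]

```text
time_s: 11.93
eef_pos: [524.7, -94.6, 149.9]
eef_rot: [0.046, 0.999, 0.0, -0.001]
ft_force: [0.6, 0.6, -0.1]
gripper_width: 55.9
gripper_force: 0.0
```

Emit:
servo_tool:
  motion:
    - [0, 0, 0, 0, 0, 0]
    - [0, 0, 0, 0, 0, 0]
  jaw: -0.85

```text
time_s: 12.1
eef_pos: [525.5, -95.5, 150.8]
eef_rot: [0.047, 0.999, -0.0, 0.0]
ft_force: [-0.4, 0.1, 0.7]
gripper_width: 77.2
gripper_force: 0.0
```

Run:
```python
from h import *
print(env.sense()["eef_pos"])
a=env.snapshot("top")[160:240,370:455,::-1];b=env.snapshot("side")[155:235,350:435,::-1]
f=lambda i:cv2.convertScaleAbs(cv2.resize(i,None,fx=4.7,fy=4.7,interpolation=cv2.INTER_CUBIC),alpha=1.5)
cv2.imwrite("pics/t2.png",np.hstack([f(a),f(b)]))
```

```text
[525.47456322 -95.50756058 150.78968396]
```

View pics/t2.png

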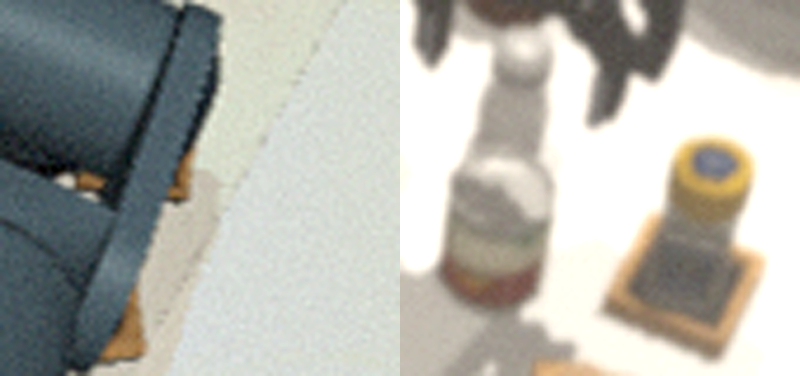

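The jar stands upright inside its square well (side crop (690,260)). The gripper is over the tin; going down.

Emit:
servo_tool:
  motion:
    - [0, 0, -20, 0, 0, 0]
    - [0, 0, -25, 0, 0, 0]
    - [0, 0, -25, 0, 0, 0]
    - [0, 0, -20, 0, 0, 0]
    - [0, 0, -12, 0, 0, 0]
    - [0, 0, -10, 0, 0, 0]
    - [0, 0, 0, 0, 0, 0]
    - [0, 0, 0, 0, 0, 0]

```text
time_s: 12.87
eef_pos: [525.4, -94.9, 38.8]
eef_rot: [0.047, 0.999, -0.0, 0.0]
ft_force: [0.3, -0.9, -0.2]
gripper_width: 79.1
gripper_force: 0.0
```

Emit:
servo_tool:
  motion:
    - [0, 0, 0, 0, 0, 0]
    - [0, 0, 0, 0, 0, 0]
    - [0, 0, 0, 0, 0, 0]
    - [0, 0, 0, 0, 0, 0]
    - [0, 0, 0, 0, 0, 0]
    - [0, 0, 0, 0, 0, 0]
    - [0, 0, 0, 0, 0, 0]
  jaw: 1
  force: 35

```text
time_s: 13.45
eef_pos: [526.3, -95.3, 40.1]
eef_rot: [0.046, 0.999, -0.001, 0.001]
ft_force: [-0.6, -1.8, 6.6]
gripper_width: 56.5
gripper_force: 37.8
```

Emit:
servo_tool:
  motion:
    - [0, 0, 15, 0, 0, 0]
    - [0, 0, 20, 0, 0, 0]
    - [-5, 0, 20, 0, 0, 0]
    - [-13, 15, 5, 0, 0, 0]
    - [-20, 25, 0, 0, 0, 0]
    - [-10, 25, 0, 0, 0, 0]
    - [-5, 20, 0, 0, 0, 0]
    - [-4, 18, 0, 0, 0, 0]
    - [0, 0, -10, 0, 0, 0]
    - [0, 0, -10, 0, 0, 0]
    - [0, 0, 0, 0, 0, 0]
    - [0, 0, 0, 0, 0, 0]

```text
time_s: 14.45
eef_pos: [467.3, 7.9, 77.4]
eef_rot: [0.047, 0.999, 0.0, -0.001]
ft_force: [0.3, -0.1, -2.7]
gripper_width: 56.5
gripper_force: 38.0
```

Run:
```python
from h import *
s=env.sense()["eef_pos"];print(s)
im=env.snapshot("side");b=im[140:240,290:390,::-1]
cv2.imwrite("pics/t3.png",cv2.convertScaleAbs(cv2.resize(b,None,fx=6,fy=6,interpolation=cv2.INTER_CUBIC),alpha=1.5))
print([((proj("side",[s[0],s[1],z])-[290,140])*6).round() for z in (s[2]-40,s[2]+32)], ((proj("side",[468,8.5,16])-[290,140])*6).round())
```

```text
[467.2845667    7.90202347  77.38903333]
[array([199., 412.]), array([201., 295.])] [198. 443.]
```

View pics/t3.png

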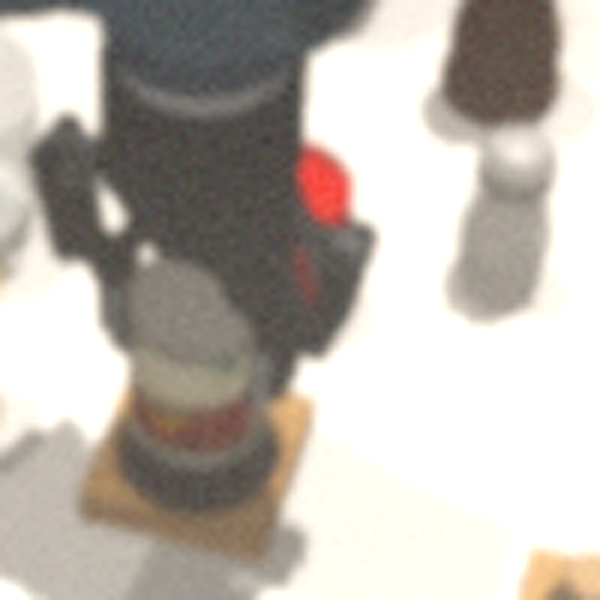

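The tin (columns 132–255) hangs over the large well (118–277) about 2 mm to the left, within the clearance. Lowering with a small correction.

Emit:
servo_tool:
  motion:
    - [0, -1, -10, 0, 0, 0]
    - [0, 0, -10, 0, 0, 0]
    - [0, 0, -5, 0, 0, 0]
    - [0, 0, -4, 0, 0, 0]
    - [0, 0, -2, 0, 0, 0]
    - [0, 0, 0, 0, 0, 0]
    - [0, 0, 0, 0, 0, 0]

```text
time_s: 15.08
eef_pos: [468.1, 7.3, 47.5]
eef_rot: [0.046, 0.999, 0.0, 0.0]
ft_force: [0.2, 0.1, -1.0]
gripper_width: 56.8
gripper_force: 38.0
```

Emit:
servo_tool:
  motion:
    - [0, 0, -1.5, 0, 0, 0]
    - [0, 0, 0, 0, 0, 0]
    - [0, 0, 0, 0, 0, 0]

```text
time_s: 15.33
eef_pos: [468.1, 7.3, 46.2]
eef_rot: [0.046, 0.999, -0.0, 0.0]
ft_force: [0.6, -0.5, -2.0]
gripper_width: 56.6
gripper_force: 38.0
```

Emit:
servo_tool:
  motion:
    - [0, 0, 0, 0, 0, 0]
    - [0, 0, 0, 0, 0, 0]
    - [0, 0, 0, 0, 0, 0]
    - [0, 0, 0, 0, 0, 0]
  jaw: -0.65

```text
time_s: 15.67
eef_pos: [468.2, 7.3, 46.3]
eef_rot: [0.046, 0.999, -0.0, 0.0]
ft_force: [-0.1, 0.2, 0.1]
gripper_width: 70.1
gripper_force: 0.0
```

Emit:
servo_tool:
  motion:
    - [0, 0, 10, 0, 0, 0]
    - [0, 0, 25, 0, 0, 0]
    - [0, 0, 30, 0, 0, 0]
    - [0, 0, 30, 0, 0, 0]
    - [0, 15, 20, 0, 0, 0]
    - [-4, 20, 0, 0, 0, 0]
    - [-5, 25, 0, 0, 0, 0]
    - [-5, 25, 0, 0, 0, 0]
    - [0, 25, 0, 0, 0, 0]
    - [0, 0, -10, 0, 0, 0]
    - [0, 0, 0, 0, 0, 0]
    - [0, 0, 0, 0, 0, 0]

```text
time_s: 16.67
eef_pos: [453.5, 117.1, 150.9]
eef_rot: [0.046, 0.999, -0.0, -0.001]
ft_force: [0.6, -1.1, 0.1]
gripper_width: 70.5
gripper_force: 0.0
```

Emit:
servo_tool:
  motion:
    - [0, 0, -20, 0, 0, 0]
    - [0, 0, -25, 0, 0, 0]
    - [0, 0, -25, 0, 0, 0]
    - [0, 0, -20, 0, 0, 0]
    - [0, 0, -10, 0, 0, 0]
    - [0, 0, -5, 0, 0, 0]
    - [0, 0, 0, 0, 0, 0]
    - [0, 0, 0, 0, 0, 0]

```text
time_s: 17.33
eef_pos: [454.9, 117.0, 47.0]
eef_rot: [0.047, 0.999, 0.0, 0.001]
ft_force: [0.4, -0.4, -0.4]
gripper_width: 70.8
gripper_force: 0.0
```

Emit:
servo_tool:
  motion:
    - [0, 0, 0, 0, 0, 0]
    - [0, 0, 0, 0, 0, 0]
    - [0, 0, 0, 0, 0, 0]
    - [0, 0, 0, 0, 0, 0]
    - [0, 0, 0, 0, 0, 0]
    - [0, 0, 0, 0, 0, 0]
    - [0, 0, 0, 0, 0, 0]
  jaw: 1
  force: 25

```text
time_s: 17.92
eef_pos: [455.2, 117.3, 47.4]
eef_rot: [0.046, 0.999, -0.0, 0.001]
ft_force: [-0.8, -0.9, 6.3]
gripper_width: 47.1
gripper_force: 25.3
```

Emit:
servo_tool:
  motion:
    - [0, 0, 15, 0, 0, 0]
    - [0, 0, 20, 0, 0, 0]
    - [0, 0, 15, 0, 0, 0]
    - [-5, 20, 5, 0, 0, 0]
    - [-5, 25, 0, 0, 0, 0]
    - [-5, 25, 0, 0, 0, 0]
    - [-5, 25, 0, 0, 0, 0]
    - [-5, 15, 0, 0, 0, 0]
    - [0, 10, -10, 0, 0, 0]
    - [0, 0, -10, 0, 0, 0]
    - [0, 0, 0, 0, 0, 0]
    - [0, 0, 0, 0, 0, 0]

```text
time_s: 18.92
eef_pos: [428.2, 236.7, 80.1]
eef_rot: [0.047, 0.999, -0.0, -0.001]
ft_force: [0.3, -0.9, -0.1]
gripper_width: 46.9
gripper_force: 26.1
```

Run:
```python
from h import *
s=env.sense()["eef_pos"];print(s)
im=env.snapshot("side");b=im[135:235,215:345,::-1]
cv2.imwrite("pics/g3.png",cv2.convertScaleAbs(cv2.resize(b,None,fx=6,fy=6,interpolation=cv2.INTER_CUBIC),alpha=1.5))
print([((proj("side",[s[0],s[1],z])-[215,135])*6).round() for z in (s[2]-47,s[2]+35)], ((proj("side",[429,237.5,11])-[215,135])*6).round())
```

```text
[428.20516228 236.68272811  80.10456382]
[array([117., 355.]), array([ 87., 221.])] [124. 387.]
```

View pics/g3.png

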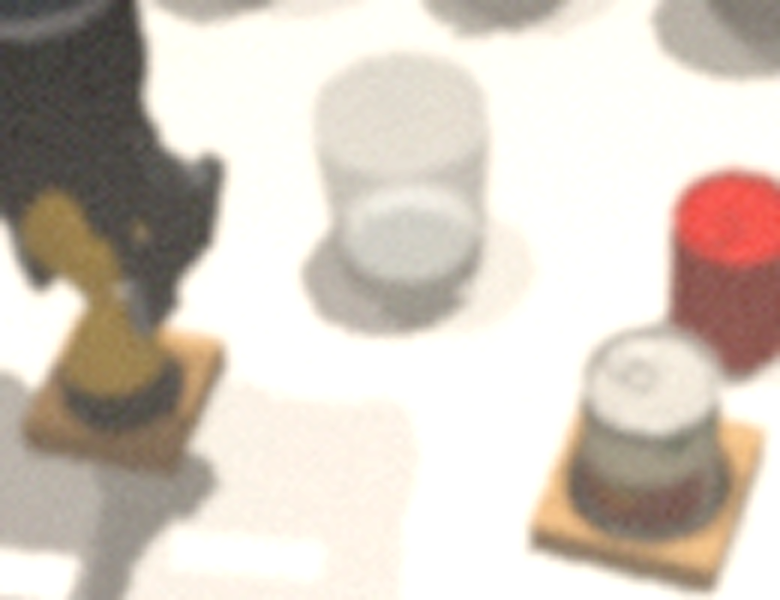

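The tin is seated in its well, and the glass and red tin are undisturbed. The jigger's foot (62–168, bottom about 395) is over its well (62–185), perhaps 2 mm short in x.

Emit:
servo_tool:
  motion:
    - [2, 0, -8, 0, 0, 0]
    - [0, 0, -8, 0, 0, 0]
    - [0, 0, -5, 0, 0, 0]
    - [0, 0, -3, 0, 0, 0]
    - [0, 0, -2, 0, 0, 0]
    - [0, 0, 0, 0, 0, 0]
    - [0, 0, 0, 0, 0, 0]

```text
time_s: 19.55
eef_pos: [431.0, 237.3, 55.0]
eef_rot: [0.046, 0.999, -0.0, -0.0]
ft_force: [1.1, 0.1, -0.6]
gripper_width: 46.7
gripper_force: 26.1
```

Emit:
servo_tool:
  motion:
    - [0, 0, -1, 0, 0, 0]
    - [0, 0, -0.8, 0, 0, 0]
    - [0, 0, 0, 0, 0, 0]
    - [0, 0, 0, 0, 0, 0]

```text
time_s: 19.88
eef_pos: [431.2, 237.4, 53.5]
eef_rot: [0.046, 0.999, 0.0, 0.0]
ft_force: [-0.5, 0.3, 0.8]
gripper_width: 46.8
gripper_force: 26.1
```

Emit:
servo_tool:
  motion:
    - [0, 0, 0, 0, 0, 0]
    - [0, 0, 0, 0, 0, 0]
    - [0, 0, 0, 0, 0, 0]
    - [0, 0, 0, 0, 0, 0]
  jaw: -0.6

```text
time_s: 20.22
eef_pos: [431.0, 237.4, 53.2]
eef_rot: [0.046, 0.999, 0.0, 0.0]
ft_force: [0.4, -0.4, -0.4]
gripper_width: 68.2
gripper_force: 0.0
```

Emit:
servo_tool:
  motion:
    - [0, 0, 10, 0, 0, 0]
    - [0, 0, 25, 0, 0, 0]
    - [0, 0, 30, 0, 0, 0]
    - [0, 0, 30, 0, 0, 0]
    - [-5, 25, 30, 0, 0, 0]
    - [-10, 30, 0, 0, 0, 0]
    - [-10, 35, 0, 0, 0, 0]
    - [-10, 35, 0, 0, 0, 0]
    - [-10, 35, 0, 0, 0, 0]
    - [-10, 35, 0, 0, 0, 0]
    - [0, 0, 0, 0, 0, 0]
    - [0, 0, 0, 0, 0, 0]

```text
time_s: 21.22
eef_pos: [375.2, 433.7, 178.8]
eef_rot: [0.045, 0.999, 0.0, 0.0]
ft_force: [0.5, 1.1, -0.3]
gripper_width: 68.1
gripper_force: 0.0
```

Run:
```python
from h import *
a=env.snapshot("top")[145:250,195:455,::-1];b=env.snapshot("side")[135:265,180:465,::-1]
f=lambda i:cv2.convertScaleAbs(cv2.resize(i,(780,int(780*i.shape[0]/i.shape[1])//1*9//11),interpolation=cv2.INTER_CUBIC),alpha=1.5)
cv2.imwrite("pics/end.png",np.vstack([f(a),f(b)])[:600])
print(env.sense())
```

```text
{'time_s': 21.3167, 'joints': array([ 6.56648979e-01,  1.35992200e-01,  1.81144852e+00, -3.49108054e-04,
        1.19428730e+00, -8.20910844e-01]), 'joint_velocities': array([-0.0218724 , -0.0057125 ,  0.01066546,  0.00040271, -0.00265924,
        0.00185245]), 'joint_efforts': array([ 8.55640210e-01, -3.62204361e+01, -3.08846819e+01,  2.81618116e-02,
       -5.01735005e-03,  3.61412140e-04]), 'eef_pos': array([376.01092048, 431.87582922, 178.45861665]), 'eef_rot': array([ 4.65372470e-02,  9.98916540e-01, -1.67578494e-04,  5.33546366e-05]), 'ft_force': array([-0.25843734,  0.65200892, -1.14451419]), 'torque': array([-0.05044486,  0.00668644,  0.00236367]), 'gripper_force': 0.0, 'gripper_width': 68.04520546345873}
```

View pics/end.png

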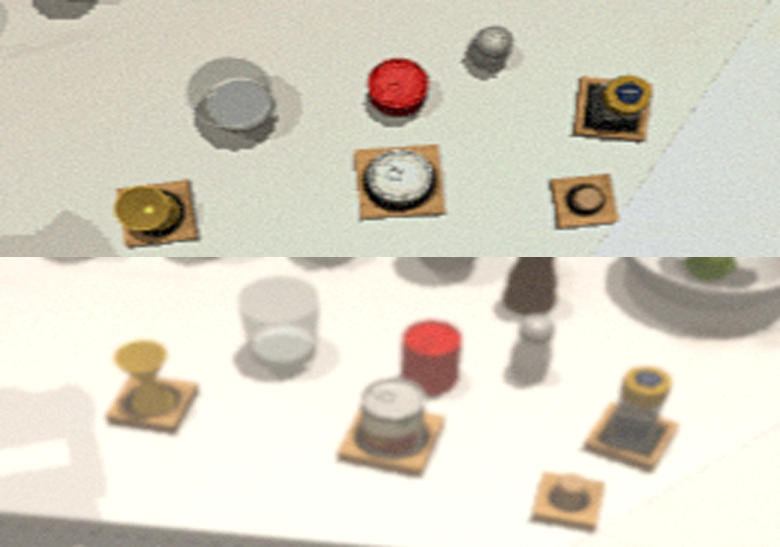

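All four things stand in their wells, and the glass, salt shaker and red tin have not moved. Top-view tops: jigger (144,208), tin (399,178), jar (628,93), cork (587,198). I'll do one numeric check before handing in.

Run:
```python
from h import *
for n,u,v,z,r in [("jig",144,208,88,(429,235.5)),("tin",399,178,78,(467,7)),("jar",628,93,102,(553.5,-196.5)),("cork",587,198,44,(446,-167))]:
    print(n,ray("top",u/3+195,v*105/257+145,z)[:2].round(1),r)
```

```text
jig [428.6 232.8] (429, 235.5)
tin [463.6   7.1] (467, 7)
jar [ 555.  -194.9] (553.5, -196.5)
cork [ 445.4 -165.7] (446, -167)
```

All within about 3 mm of centre, and tops are consistent with upright, seated objects.

```bash
python3 -c "
from plant import env
print(env.hand_in())"
```

```text
the job is handed in; nothing more can be done
None
```

I put the tin, jigger, spice jar and cork upright in their own rests, each within about 4 mm of centre by my last camera check. The glass and salt shaker were left where they stood, and I handed the job in at about 21 s; no verdict came back.

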